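# Cross-stack the wax ingots

### The job

Finish the stack of wax ingots on the metal tray: first fill the lower layer with one ingot close beside the one already lying there, then lay the other two crosswise and squarely on top, so that there are two flat layers of two. In each layer one ingot lies broad face down and its neighbour broad face up, side by side with only a few millimetres between their slopes and with their ends level; set each one down, do not let it drop. Leave the ingot already laid, the one with the broken corner and everything else on the bench where they are.

Things in the scene. Friction and masses are not known exactly. Their poses are not given: they have to be found in the camera images.
- tray: Fixed aluminium cooling tray on the bench, 170 x 150 mm (its x by its y), plate 6 mm thick, with a lip 3 mm thick standing 4 mm above the plate all round (10 mm above the bench) and a 60 mm wire grip at the middle of each 170 mm edge, reaching 16 mm out, its top 10 mm above the bench. Origin: centre of its underside on the bench, z up.
- laid: Red wax ingot already on the tray, broad face down: 62 x 34 mm broad face, 58 x 24 mm narrow face, 24 mm high, about 42 g; x along the length, y across, z up. Origin: centre of its broad face, on the tray plate, 6 mm above the bench. Its x lies within 0.12 rad of the tray's x. Loose.
- broad_down: Loose red wax ingot on the bench, broad face down (two dark round marks on the narrow face on top, slopes leaning inwards): 62 x 34 mm broad face, 58 x 24 mm narrow face, 24 mm high, about 42 g; x along the length, y across, z up. Origin: centre of its underside, the broad face.
- narrow_down_a: Loose red wax ingot on the bench, narrow face down (paler broad face on top, sides overhanging): 62 x 34 mm broad face, 58 x 24 mm narrow face, 24 mm high, about 42 g; x along the length, y across, z up. Origin: centre of its underside, the narrow face. Can be lowered straight down beside a broad-down ingot, never the other way round. Slopes touch with centres 29 mm apart; 32 mm leaves 3 mm.
- narrow_down_b: Loose red wax ingot on the bench, the same as narrow_down_a and interchangeable with it, narrow face down. Origin: centre of its underside, the narrow face; x along its length, z up.
- chipped: Loose red wax ingot, broad face down, 62 x 34 x 24 mm, with one corner broken away along a pale slanting face. A reject: leave it. Origin: centre of its underside.
- jaw_model_a: Brown plaster jaw model, 65 x 66 x 35 mm, loose bystander. Origin: about the centre of its underside.
- jaw_model_b: Cream plaster jaw model, 65 x 66 x 35 mm, loose bystander. Origin: about the centre of its underside.
- wax_knife: Wax knife with a wooden handle, 165 mm long, 12 mm thick, lying flat, loose bystander. Its blade points along its x; the origin is on the bench under the brass ferrule near its middle.
- mixing_bowl: Green mixing bowl, 116 mm across, 68 mm high, loose bystander. Origin: centre of its underside.
- separator_bottle: White bottle with a blue cap, 48 mm across, 115 mm high, loose bystander. Origin: centre of its underside.
Things that resemble listed ones, but are neither listed nor needed, are in the scene too. Leave any orange or turquoise look-alike of the narrow_down_b alone. What is shaped like the narrow_down_a but blue is not meant.

How it is judged:
On the way:
1. the lower layer is filled: a narrow-down ingot lies flat close beside the one already on the tray, let go (((horizontal distance between narrow_down_a and laid between 0.026 and 0.038 m and x of narrow_down_a in the frame of laid between -0.008 and 0.008 m and z of narrow_down_a in the frame of laid between -0.003 and 0.003 m and angle between the x axis of narrow_down_a and the x axis of laid, either way round below 0.14 rad and angle between narrow_down_a's own z axis and vertical below 0.07 rad and linear speed of narrow_down_a below 0.01 m/s and contact force between the fingers and narrow_down_a below 0.05 N) or (horizontal distance between narrow_down_b and laid between 0.026 and 0.038 m and x of narrow_down_b in the frame of laid between -0.008 and 0.008 m and z of narrow_down_b in the frame of laid between -0.003 and 0.003 m and angle between the x axis of narrow_down_b and the x axis of laid, either way round below 0.14 rad and angle between narrow_down_b's own z axis and vertical below 0.07 rad and linear speed of narrow_down_b below 0.01 m/s and contact force between the fingers and narrow_down_b below 0.05 N))), for 0.2 s.
At the end, for the whole second after the job is handed in: Two layers: laid + a narrow-down; crosswise on them broad-down + the other. In a layer: centres 26-38 mm apart, ends within 8 mm, heights 3 mm, parallel to 8 deg. Layers square to 8 deg, upper centres within 31 mm of both lower ones. All level to 4 deg, still, released; laid shifted under 15 mm (distance of laid from where it was at the start of the episode below 0.015 m and angle between each of laid, broad_down, narrow_down_a, narrow_down_b's own z axis and vertical below 0.07 rad and linear speed of each of laid, broad_down, narrow_down_a, narrow_down_b below 0.01 m/s and contact force between the fingers and laid below 0.05 N and contact force between the fingers and broad_down below 0.05 N and contact force between the fingers and narrow_down_a below 0.05 N and contact force between the fingers and narrow_down_b below 0.05 N and angle between the x axis of broad_down and the y axis of laid, either way round below 0.14 rad and z of broad_down in the frame of laid between 0.021 and 0.027 m and ((horizontal distance between narrow_down_a and laid between 0.026 and 0.038 m and x of narrow_down_a in the frame of laid between -0.008 and 0.008 m and z of narrow_down_a in the frame of laid between -0.003 and 0.003 m and angle between the x axis of narrow_down_a and the x axis of laid, either way round below 0.14 rad and horizontal distance between narrow_down_b and broad_down between 0.026 and 0.038 m and x of narrow_down_b in the frame of broad_down between -0.008 and 0.008 m and z of narrow_down_b in the frame of broad_down between -0.003 and 0.003 m and angle between the x axis of narrow_down_b and the x axis of broad_down, either way round below 0.14 rad and horizontal distance between each of broad_down, narrow_down_b and laid below 0.031 m and horizontal distance between each of broad_down, narrow_down_b and narrow_down_a below 0.031 m) or (horizontal distance between narrow_down_b and laid between 0.026 and 0.038 m and x of narrow_down_b in the frame of laid between -0.008 and 0.008 m and z of narrow_down_b in the frame of laid between -0.003 and 0.003 m and angle between the x axis of narrow_down_b and the x axis of laid, either way round below 0.14 rad and horizontal distance between narrow_down_a and broad_down between 0.026 and 0.038 m and x of narrow_down_a in the frame of broad_down between -0.008 and 0.008 m and z of narrow_down_a in the frame of broad_down between -0.003 and 0.003 m and angle between the x axis of narrow_down_a and the x axis of broad_down, either way round below 0.14 rad and horizontal distance between each of broad_down, narrow_down_a and laid below 0.031 m and horizontal distance between each of broad_down, narrow_down_a and narrow_down_b below 0.031 m))); the robot touches nothing.
It fails at once if the chipped ingot was moved by more than 10 mm (distance of chipped from where it was at the start of the episode above 0.01 m).
It fails at once if a bystander (jaw model, knife, bowl or bottle) was moved by more than 20 mm (distance of any of jaw_model_a, jaw_model_b, wax_knife, mixing_bowl, separator_bottle from where it was at the start of the episode above 0.02 m).
It fails at once if the ingot already laid was shifted by more than 15 mm (distance of laid from where it was at the start of the episode above 0.015 m).
It fails at once if an ingot was let fall (free and faster than 0.45 m/s, a drop of about 10 mm) ((linear speed of broad_down above 0.45 m/s and contact force between the fingers and broad_down below 0.05 N) or (linear speed of narrow_down_a above 0.45 m/s and contact force between the fingers and narrow_down_a below 0.05 N) or (linear speed of narrow_down_b above 0.45 m/s and contact force between the fingers and narrow_down_b below 0.05 N)).
It also fails if it takes over 61 s, if anything falls off the work surface, if the arm or the gripper's body presses on something with over 40 N, if the wrist force passes 120 N, or if a joint passes its speed limit or range.

### The arm

A 6-joint arm with a two-finger parallel gripper is mounted at the origin on the work surface. World frame = base frame: x ahead of the robot, y to its left, z up, the work surface at z = 0. Lengths are in m, angles in rad, forces in N, time in s.
With the tool pointing down it reaches from about 0.35 to 0.85 m from the base axis. Payload 8.1 kg.
Tool frame: the origin (TCP) lies at the very end of the fingers, on their centre line; the grasp point (between the pads) lies 19 mm behind it; z points along the fingers, y is the line along which they close (so a half turn about z gives the same grasp; the last joint's range is limited). The gripper opens to 93 mm and grips with 3 to 60 N. Pads are 15 mm wide; open, the fingers measure 128 mm over their backs; the gripper's body (75 mm by 188 mm) begins 65 mm behind the grasp point.
Start: joints at [-1.277, 0.13, 1.488, -0, 1.523, -0.085], TCP at [0.222, -0.557, 0.219] pointing down, gripper open.
Joint ranges: [-2.96, 2.96], [-0.89, 2.26], [0.02, 2.5], [-1.34, 4.48], [0, 2.73], [-2.66, 2.66]. Speed limits (rad/s): [2.39, 2.39, 2.79, 3.14, 3.14, 3.14].

### API

Orientations are given as a rotation vector (axis times angle).
In Python, from plant import robot gives the robot as it stands.
- The arm moves only by the tool play_rows, never from a script. Its argument "deltas" is one flat list of numbers, 5 for each row, row after row: the shift along the tool's x, y, z in mm, then the turn about the tool's z in degrees, then the finger opening in mm, from 0 to 93. A call has 1 to 10 rows; each row shifts and turns the commanded pose from where the row before left it, along the tool's axes as they then stand; what a row does not reach is not made up. A row lasts 1/12 s, in which the tool goes at most 41.7 mm and 7.16 degrees, less where a joint would pass 70% of its speed; a pose out of reach is approached as far as the arm can. A call with a gripper value outside its range is refused whole. The fingers move at their own pace and stop on an object; "newtons" is the grip in N (left out, the last holds). Time passes only in rows, so rows that do not move let the fingers close. It gives the time, the measured TCP pose, the force, the opening and the grip force at its end, in the units of the state.
- robot.read_state(): the state, without advancing time (a new reading comes with each control period).
- robot.read_camera(name): name is "scene" or "side" or "wrist"; returns a dict with "pixels" (400x640x3 uint8, blue, green, red), "mtx" (3x3 intrinsics, pixels), "D" ([k1, k2, p1, p2, k3] as OpenCV has them; the pictures are not rectified), "eye" and "rotation" of the camera in the world. Camera axes: x right, y up, looking along -z (the intrinsics and any distortion apply to the point x, -y, -z); pixel columns grow to the right and rows downward; lengths in m; the calibration is good to about 2 mm. A picture is of the moment at which its call begins. There is no depth.
- robot.close_job(): hands the job in; it is judged then, once.
The state is a dict: "t": time; "q": joint angles; "dq": joint speeds; "joint_torque": joint torques, N m; "tool_pos": TCP position; "orientation": TCP orientation; "force": force on the tool from outside, world axes, zero at the start; "wrist_torque": the same for the moment, N m; "opening": finger opening in m; "gripper_force": force on a finger pad.
Only numpy, scipy, OpenCV 4.12 (cv2) and the standard library are available. Lean on these libraries where they do the work, as an engineer would, in place of code of your own. Each camera call takes 0.05 s, during which the arm holds its last target. There are 200 camera calls.

## Working session

There is one attempt and no reset: what is moved stays moved. The work goes in short steps, Python scripts to look and compute and a tool call to move; the robot and the scene stay as the last step left them, time stands still between calls to the robot, and variables do not carry over. Pictures are saved under pics/ and viewed, at most 10 in all, crops included, and the job is handed in when it is done.

Besides the shell and the picture viewer there is one more tool, called after ">>>" as name(argument=value, ...) on one line, values as JSON. play_rows: Moves the arm, as the interface text tells. Its arguments: {"type":"object","properties":{"deltas":{"type":"array"},"newtons":{"type":"number"}},"required":["deltas"]}

```bash
ls; mkdir -p pics; cat > h.py <<'E'
import sys; sys.path.insert(0,'.')
import numpy as np, cv2, pickle
from scipy.spatial.transform import Rotation as R
def shot(robot,name,tag):
    c=robot.read_camera(name); c={k:(np.array(v) if not isinstance(v,str) else v) for k,v in c.items()}
    pickle.dump(c,open(f'pics/{tag}.pkl','wb')); cv2.imwrite(f'pics/{tag}.png',c['pixels']); return c
def load(tag): return pickle.load(open(f'pics/{tag}.pkl','rb'))
def rot(c):
    r=np.array(c['rotation'],float); return r if r.shape==(3,3) else R.from_rotvec(r).as_matrix()
def ray(c,uv):
    p=cv2.undistortPoints(np.array([[uv]],float),c['mtx'],c['D'])[0,0]
    return rot(c)@np.array([p[0],-p[1],-1.])
def onz(c,uv,z):
    d=ray(c,uv); return c['eye']+d*(z-c['eye'][2])/d[2]
def proj(c,P):
    q=(np.atleast_2d(P)-c['eye'])@rot(c); q=q*[1,-1,-1]
    return cv2.projectPoints(q.reshape(-1,1,3),np.zeros(3),np.zeros(3),c['mtx'],c['D'])[0][:,0]
def tri(cs,uvs):
    A=np.zeros((3,3));b=np.zeros(3)
    for c,u in zip(cs,uvs):
        d=ray(c,u);d/=np.linalg.norm(d);M=np.eye(3)-np.outer(d,d);A+=M;b+=M@c['eye']
    return np.linalg.solve(A,b)
E
python3 - <<'E'
from h import *
from plant import robot
print(robot.read_state())
for n in ('scene','side','wrist'):
    c=shot(robot,n,n+'0'); print(n,c['mtx'].round(1).tolist(),c['D'],c['eye'],c['rotation'])
a=[cv2.imread(f'pics/{n}0.png') for n in('scene','side')]
E
```

```text
pics
{'t': 0.0, 'q': array([-1.27742302e+00,  1.31143529e-01,  1.48922738e+00,  1.76563812e-05,
        1.52301314e+00, -8.54057362e-02]), 'dq': array([-0.00041018, -0.00088013,  0.0019811 ,  0.00099786,  0.00144562,
       -0.00251002]), 'joint_torque': array([-2.39853245e-03, -5.59855771e+01, -4.91748548e+01,  7.66043644e-02,
        3.57360870e-02, -8.83898565e-05]), 'tool_pos': array([ 0.22173563, -0.55693119,  0.21762649]), 'orientation': array([-3.08366751e+00, -5.91097150e-01,  2.64372887e-04]), 'force': array([0.60446874, 0.11698773, 0.34366363]), 'wrist_torque': array([ 0.02486428,  0.02365304, -0.01872424]), 'gripper_force': 0.0, 'opening': 0.09296831997767711}
scene [[461.9, 0.0, 314.5], [0.0, 461.9, 194.5], [0.0, 0.0, 1.0]] [0.01190781 0.         0.         0.         0.        ] [1.32254185 0.06459967 1.0717098 ] [0.48986714 0.52223084 1.55639334]
side [[512.7, 0.0, 315.3], [0.0, 512.7, 197.2], [0.0, 0.0, 1.0]] [-0.02047018  0.          0.          0.          0.        ] [ 0.48523605 -0.95370938  1.05610941] [ 0.77992205 -0.02677259 -0.04801465]
wrist [[318.6, 0.0, 318.7], [0.0, 318.6, 202.9], [0.0, 0.0, 1.0]] [-0.04744005  0.          0.          0.          0.        ] [ 0.28096168 -0.53336416  0.38402413] [-0.21013112  0.1440583  -1.18610366]
```

View pics/scene0.png

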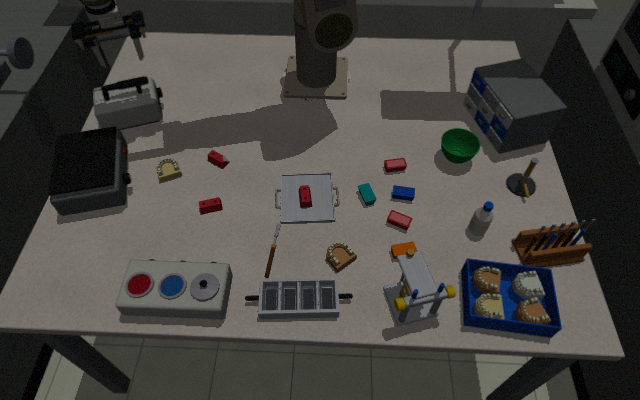

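View pics/side0.png

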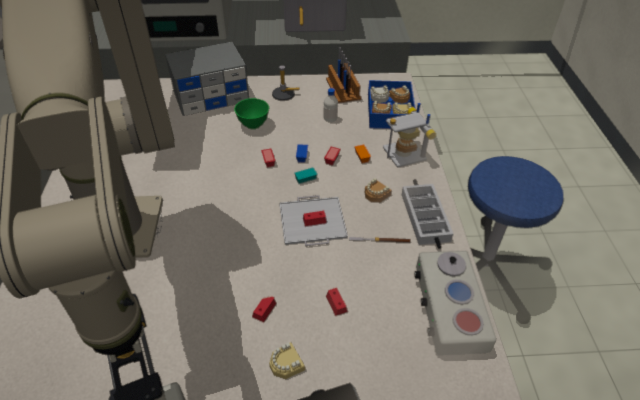

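The scene view shows the tray at (307,197) with the laid ingot at (305,196), and two dark-red ingots at (218,159) and (210,205), one of them chipped. It also shows two pale-topped ones at (395,165) and (399,219). The same items in the side view are at (313,218), (264,308), (337,301), (268,157) and (332,155). Next I'll make enlarged crops.

```bash
cat > mk.py <<'E'
from h import *
T=lambda im,u,v,w,h,s:cv2.resize(im[v-h//2:v-h//2+h,u-w//2:u-w//2+w],None,fx=s,fy=s,interpolation=cv2.INTER_CUBIC)
a=cv2.imread('pics/scene0.png');b=cv2.imread('pics/side0.png')
def tile(im,u,v):
    t=T(im,u,v,40,40,5)
    for k in range(0,40,10):
        cv2.putText(t,str(u-20+k),(k*5,8),0,.28,(0,255,0)); cv2.putText(t,str(v-20+k),(0,k*5+8),0,.28,(0,255,255))
        cv2.line(t,(k*5,0),(k*5,4),(0,255,0));cv2.line(t,(0,k*5),(4,k*5),(0,255,255))
    return t
A=np.hstack([tile(a,*p) for p in((395,165),(399,219),(218,159),(210,205))])
B=np.hstack([tile(b,*p) for p in((268,157),(332,155),(264,308),(337,301))])
C=np.hstack([tile(a,305,196),tile(b,315,218)])
C=np.hstack([C,np.zeros((200,400,3),np.uint8)])
cv2.imwrite('pics/crops0.png',np.vstack([A,B,C]))
E
python3 mk.py
```

```text
(no output)
```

View pics/crops0.png

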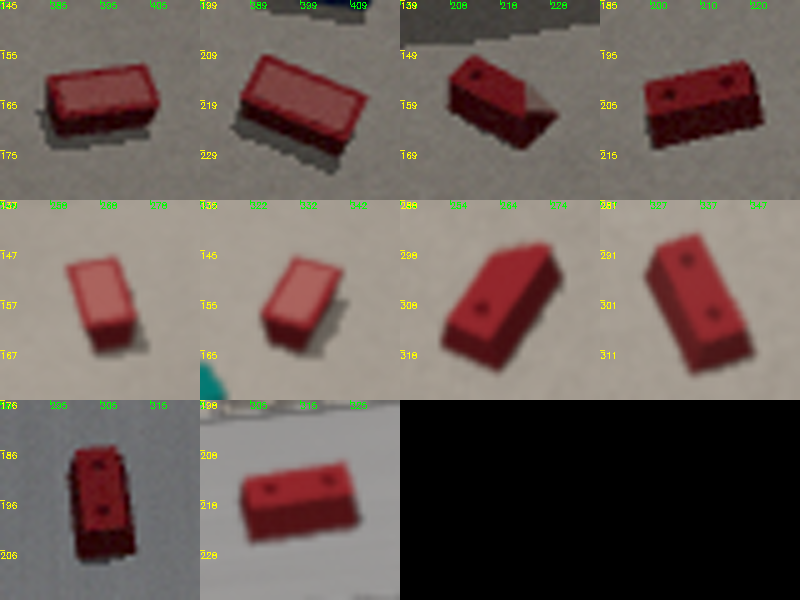

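Ingot identities: (218,159) has the pale broken face, so it is chipped. (210,205) has two marks, so it is broad_down. The pale-topped ones are at (395,165) and (399,219). Next I triangulate the corners and marks.

```bash
python3 - <<'E'
from h import *
a=load('scene0');b=load('side0')
def px(o,l): return [np.array(o)+(np.array(p)+.5)/5-.5 for p in l]
S={'A':(px((375,145),[(47,77),(148,65),(159,101),(56,113)]),px((248,137),[(67,65),(118,58),(136,112),(85,123)])),
'B':(px((379,199),[(65,55),(169,97),(145,136),(41,98)]),px((312,135),[(93,57),(143,69),(112,125),(62,113)])),
'bd':(px((190,185),[(69,94),(127,82)]),px((317,281),[(87,60),(114,113)])),
'laid':(px((285,176),[(97,64),(102,110)]),px((295,198),[(70,88),(128,80)]))}
import itertools
for k,(p,q) in S.items():
    best=None
    for pm in itertools.permutations(range(len(p))):
        P=np.array([tri([a,b],[p[i],q[pm[i]]]) for i in range(len(p))])
        e=sum(np.linalg.norm(proj(a,P[i])[0]-p[i])+np.linalg.norm(proj(b,P[i])[0]-q[pm[i]]) for i in range(len(p)))
        if best is None or e<best[0]: best=(e,P)
    e,P=best
    print(k,'err',round(e/len(p)/2,2),'\n',P.round(4).tolist(),'mean',P.mean(0).round(4))
    d=P[1]-P[0]; print(' angle',np.degrees(np.arctan2(d[1],d[0])).round(1),[round(float(np.linalg.norm(P[i]-P[i-1])),4) for i in range(len(P))])
st=dict(q=0)
w=load('wrist0');t=np.array([0.22173563,-0.55693119,0.21762649]);Rt=R.from_rotvec([-3.08366751,-.5910971,.000264]).as_matrix()
print('tool axes',Rt.round(3).tolist()); print('cam in tool',(Rt.T@(w['eye']-t)).round(4),R.from_matrix(Rt.T@rot(w)).as_rotvec().round(3))
E
```

```text
A err 0.33 
 [[0.4013, 0.2234, 0.0261], [0.388, 0.2841, 0.0229], [0.4193, 0.2876, 0.0253], [0.4326, 0.2271, 0.0302]] mean [0.4103 0.2555 0.0261]
 angle 102.4 [0.0317, 0.0622, 0.0316, 0.0622]
B err 0.18 
 [[0.5821, 0.2364, 0.0247], [0.6055, 0.2922, 0.022], [0.6349, 0.2759, 0.0256], [0.6119, 0.2219, 0.0261]] mean [0.6086 0.2566 0.0246]
 angle 67.2 [0.0332, 0.0605, 0.0338, 0.0587]
bd err 0.13 
 [[0.5843, -0.2874, 0.0243], [0.574, -0.2567, 0.0235]] mean [ 0.5791 -0.2721  0.0239]
 angle 108.5 [0.0324, 0.0324]
laid err 0.18 
 [[0.5241, -0.0093, 0.0313], [0.556, -0.0044, 0.0308]] mean [ 0.5401 -0.0068  0.031 ]
 angle 8.6 [0.0323, 0.0323]
tool axes [[0.929, 0.37, -0.001], [0.37, -0.929, 0.002], [0.0, -0.002, -1.0]]
cam in tool [ 0.0638 -0.0003 -0.1664] [2.093 2.094 0.252]
```

View pics/wrist0.png

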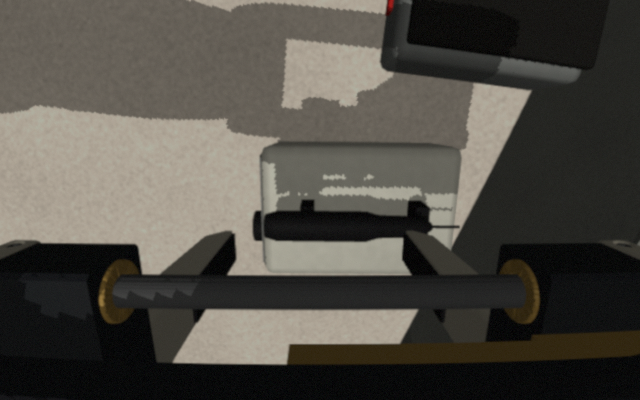

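The wrist view shows only the shaded bench (a sealing device below), with no ingots in sight. The heights come out as expected: about 24–26 mm on the bench, and 31 against 30 mm on the tray. Next I compute the tray extent, the neighbours' positions and the first move.

```bash
cat > go.py <<'E'
from h import *
from plant import robot
def delta(xyz,yaw):
    s=robot.read_state(); M=R.from_rotvec(s['orientation']).as_matrix()
    d=M.T@(np.array(xyz)-s['tool_pos'])*1000
    y=np.degrees(np.arctan2(M[1,0],M[0,0])); t=-((yaw-y+180)%360-180)
    print('t',round(s['t'],2),'pos',s['tool_pos'].round(4),'yaw',y.round(2),'tilt',M[:,2].round(3),'open',round(s['opening'],4),'gf',round(s['gripper_force'],2))
    print('shift mm',d.round(1),'turn',t.round(2)); return d,t
E
python3 - <<'E'
from go import *
a=load('scene0');b=load('side0')
for n,p in dict(tl=(281,174),tr=(332,174),br=(336,221),bl=(279,222)).items(): print(n,onz(a,p,.01).round(3))
for n,p in dict(tl=(279,206),tr=(339,198),br=(347,238),bl=(285,242)).items(): print('side',n,onz(b,p,.01).round(3))
for n,p,z in (('blue',(403,193),.015),('turq',(367,193),.015),('orange',(404,249),.015),('bottle base',(477,233),.0),('bowl',(460,150),.03),('chip',(218,159),.02),('jawb',(168,170),.02)): print(n,onz(a,p,z).round(3))
delta((.4103,.2555,.14),12.4)
E
```

```text
tl [ 0.457 -0.083  0.01 ]
tr [0.451 0.069 0.01 ]
br [0.617 0.084 0.01 ]
bl [ 0.628 -0.072  0.01 ]
side tl [0.443 0.05  0.01 ]
side tr [0.615 0.074 0.01 ]
side br [ 0.623 -0.077  0.01 ]
side bl [ 0.458 -0.082  0.01 ]
blue [0.516 0.273 0.015]
turq [0.521 0.171 0.015]
orange [0.7   0.264 0.015]
bottle base [0.632 0.468 0.   ]
bowl [0.356 0.453 0.03 ]
chip [ 0.416 -0.277  0.02 ]
jawb [ 0.465 -0.417  0.02 ]
t 0.15 pos [ 0.2218 -0.557   0.2178] yaw 21.7 tilt [-0.     0.001 -1.   ] open 0.093 gf 0.0
shift mm [ 475.6 -685.1   78.9] turn 9.3
```

>>> play_rows(deltas=[31,-27,0,0,93,31,-27,0,0,93,31,-27,0,0,93,31,-27,0,0,93,31,-27,0,0,93,31,-27,0,0,93,31,-27,0,0,93,31,-27,0,0,93,31,-27,0,0,93,31,-27,0,0,93], newtons=15)

```text
t: 0.98
tool_pos: [0.4104, -0.19, 0.2186]
orientation: [3.085, 0.591, 0.0]
force: [0.1, -1.1, -0.5]
opening: 0.093
gripper_force: 0.0
```

>>> play_rows(deltas=[30,-27,0,0,93,30,-27,0,0,93,30,-27,0,0,93,30,-27,0,0,93,6,-38,10,0,93,6,-38,10,0,93,6,-38,10,0,93,6,-38,10,0,93,6,-38,10,4.6,93,6,-38,10,4.7,93])

```text
t: 1.82
tool_pos: [0.4326, 0.1801, 0.1581]
orientation: [3.124, 0.334, -0.0]
force: [1.2, -0.5, 0.5]
opening: 0.0931
gripper_force: 0.0
```

```bash
python3 - <<'E'
from go import *
delta((.4103,.2555,.14),12.4)
w=shot(robot,'wrist','w1'); s=robot.read_state()
print(proj(w,[[.4103,.2555,.024],s['tool_pos']]), w['eye'],'ray0',ray(w,(318,203)))
E
```

```text
t 1.82 pos [0.4326 0.1801 0.1581] yaw 12.21 tilt [-0. -0. -1.] open 0.0931 gf 0.0
shift mm [ -5.9 -78.4  18.1] turn -0.19
[[237.87419574 198.94233456]
 [307.75814905 243.47289204]] [0.49491174 0.19363997 0.32438811] ray0 [-0.23329527 -0.04854683 -0.97119629]
```

>>> play_rows(deltas=[-3,-39,0,-0.2,93,-3,-39,0,0,93,0,0,0,0,93,0,0,0,0,93])

```text
t: 2.2
tool_pos: [0.4101, 0.2548, 0.1583]
orientation: [3.122, 0.351, -0.001]
force: [-0.6, -0.7, 1.0]
opening: 0.093
gripper_force: 0.0
```

```bash
cat > seg.py <<'E'
from go import *
def red(im,pale=False):
    h=cv2.cvtColor(im,cv2.COLOR_BGR2HSV).astype(int)
    m=((h[...,0]<9)|(h[...,0]>171))&(h[...,1]>90)&(h[...,2]>30)
    return m.astype(np.uint8)
E
python3 - <<'E'
from seg import *
delta((.4103,.2555,.14),12.4)
w=shot(robot,'wrist','w2')
im=w['pixels'].astype(np.uint8)
cv2.imwrite('pics/w2c.png',np.vstack([im[100:300,160:480]]).repeat(1,0) if 0 else cv2.resize(im[120:280,200:420],None,fx=3.6,fy=3.6,interpolation=cv2.INTER_CUBIC))
print(proj(w,[.4103,.2555,.024]))
E
```

```text
t 2.2 pos [0.4101 0.2548 0.1583] yaw 12.84 tilt [-0.001 -0.    -1.   ] open 0.093 gf 0.0
shift mm [ 0.4 -0.6 18.3] turn 0.44
[[317.96904813 192.44732982]]
```

View pics/w2c.png

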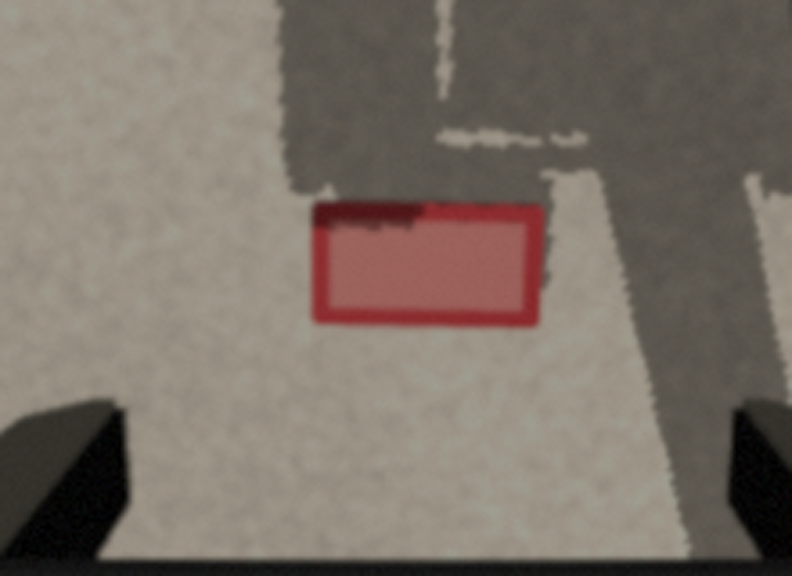

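The wrist crop shows the pale ingot A centred at full-image pixel (318.5, 193), against a prediction of (318, 192.4). It is within about 1° of parallel to the closing axis, so I can grasp.

```bash
python3 - <<'E'
from seg import *
w=load('w2')
P=[onz(w,np.array([200,120])+(np.array(p)+.5)/3.6-.5,.024) for p in((312,203),(546,206),(540,326),(313,323))]
P=np.array(P);print(P.round(4),P.mean(0))
for i,j in((0,1),(3,2)):d=P[j]-P[i];print(np.degrees(np.arctan2(d[1],d[0])),np.linalg.norm(d))
c=P.mean(0); delta((c[0],c[1],.006),13)
E
```

```text
[[0.4192 0.2885 0.024 ]
 [0.4322 0.2279 0.024 ]
 [0.3999 0.2214 0.024 ]
 [0.387  0.2817 0.024 ]] [0.40957239 0.25484343 0.024     ]
-77.9147298386579 0.061946391432055464
-77.96077740846867 0.06162574509862216
t 2.25 pos [0.4106 0.2535 0.1583] yaw 12.74 tilt [-0.    -0.001 -1.   ] open 0.0931 gf 0.0
shift mm [ -0.6  -1.6 152.3] turn -0.26
```

>>> play_rows(deltas=[-0.5,-0.5,36,0.7,93,0,0,36,0,93,0,0,36,0,93,0,0,30,0,93,0,0,10,0,93,0,0,4,0,93,0,0,0,0,55,0,0,0,0,55,0,0,0,0,55,0,0,0,0,55])

```text
t: 3.08
tool_pos: [0.4121, 0.2544, 0.0087]
orientation: [-3.123, -0.325, -0.005]
force: [0.5, 0.9, 0.3]
opening: 0.071
gripper_force: 0.0
```

>>> play_rows(deltas=[0,0,0,0,50,0,0,0,0,50,0,0,0,0,50,0,0,0,0,50])

```text
t: 3.42
tool_pos: [0.4114, 0.2542, 0.0079]
orientation: [-3.124, -0.326, -0.003]
force: [-0.5, -0.1, 6.9]
opening: 0.0614
gripper_force: 15.0
```

```bash
python3 - <<'E'
from go import *
delta((.536,.0247,.1),98.6)
E
```

```text
t 3.42 pos [0.4114 0.2542 0.0079] yaw 11.91 tilt [ 0.002  0.001 -1.   ] open 0.0614 gf 15.0
shift mm [ 74.7 250.2 -92. ] turn -86.69
```

>>> play_rows(deltas=[0,0,10,0,50,0,0,-10,0,50,0,0,-20,0,50,0,0,-30,0,50,0,0,-30,0,50,0,0,-20,0,50,7,40,0,0,50,7,40,0,0,50,7,40,0,0,50,7,40,0,0,50])

```text
t: 4.25
tool_pos: [0.4713, 0.1017, 0.1072]
orientation: [3.124, 0.328, 0.002]
force: [1.2, 0.7, -0.4]
opening: 0.0612
gripper_force: 15.0
```

```bash
python3 - <<'E'
from go import *
delta((.545,-.0394,.1),98.6)
E
```

```text
t 4.25 pos [0.4713 0.1017 0.1072] yaw 11.99 tilt [ 0.001  0.    -1.   ] open 0.0612 gf 15.0
shift mm [ 42.8 153.3   7.3] turn -86.61
```

My first row went 10 mm down by mistake, so the ingot may sit differently in the fingers. I'll check it from the cameras before lowering.

>>> play_rows(deltas=[11,38,0,0,50,11,38,0,0,50,11,38,0,0,50,10,38,0,0,50,0,0,0,-6.7,50,0,0,0,-6.7,50,0,0,0,-6.7,50,0,0,0,-6.7,50,0,0,0,-6.7,50,0,0,0,-6.7,50])

```text
t: 5.08
tool_pos: [0.5442, -0.0369, 0.1066]
orientation: [-2.818, -1.388, 0.0]
force: [-0.1, 0.5, -1.2]
opening: 0.0611
gripper_force: 15.0
```

>>> play_rows(deltas=[0,0,0,-6.7,50,0,0,0,-6.7,50,0,0,0,-6.7,50,0,0,0,-6.7,50,0,0,0,-6.7,50,0,0,0,-6.7,50,0,0,0,-6,50,0,0,0,0,50,0,0,0,0,50])

```text
t: 5.83
tool_pos: [0.5443, -0.0369, 0.1067]
orientation: [-2.059, -2.373, 0.0]
force: [-0.2, 0.0, -0.3]
opening: 0.0614
gripper_force: 15.0
```

```bash
python3 - <<'E'
from go import *
delta((.545,-.0394,.016),98.6)
w=shot(robot,'wrist','w3');s=shot(robot,'side','s3');c=shot(robot,'scene','c3')
T=robot.read_state()['tool_pos']
crop=lambda im,u,v,W,H,f:cv2.resize(im[v:v+H,u:u+W],None,fx=f,fy=f,interpolation=cv2.INTER_CUBIC)
A=crop(w['pixels'],200,120,220,160,3.6)[:,:792]
pt=proj(s,T)[0].astype(int);pc=proj(c,T)[0].astype(int);print(pt,pc)
cv2.imwrite('pics/m3.png',A)
print('laid pred px', proj(w,[[.5241,-.0093,.0313],[.556,-.0044,.0308]]))
E
```

```text
t 5.83 pos [ 0.5443 -0.0369  0.1067] yaw 98.12 tilt [-0. -0. -1.] open 0.0614 gf 15.0
shift mm [-2.6  0.4 90.7] turn -0.48
[316 203] [292 176]
laid pred px [[299.9407641  172.22960448]
 [342.16608016 171.68058316]]
```

View pics/m3.png

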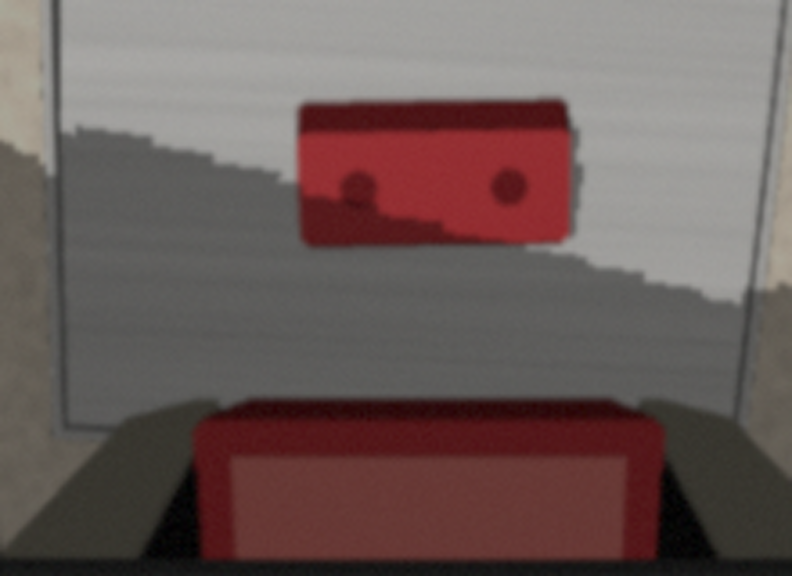

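The wrist view shows the laid ingot's marks at crop (358,188) and (509,187). The held ingot's broad front edge runs from (197,424) to (663,423) and its lower edge from (247,401) to (617,401), so it sits level in the fingers.

```bash
python3 - <<'E'
from seg import *
w=load('w3')
u=lambda p:np.array([200,120])+(np.array(p)+.5)/3.6-.5
T=np.array([.5443,-.0369,.1067]);y=np.radians(98.12)
X=np.array([np.cos(y),np.sin(y),0]);Y=np.array([np.sin(y),-np.cos(y),0])
for n,(p,q),L in(('top',((197,424),(663,423)),.062),('bot',((247,401),(617,401)),.058)):
    f=lambda z:np.linalg.norm(onz(w,u(p),z)-onz(w,u(q),z))-L
    from scipy.optimize import brentq
    z=brentq(f,.03,.2);a=onz(w,u(p),z);b=onz(w,u(q),z);m=(a+b)/2
    print(n,'z rel tcp',z-T[2],'mid tool x,y',(m-T)@X,(m-T)@Y,'ang deg vs tool y',np.degrees(np.arctan2((b-a)@X,(b-a)@Y)))
    for zz in ((.1067-.0079+.024 if n=='top' else .1067-.0079),):
        m=(onz(w,u(p),zz)+onz(w,u(q),zz))/2; print('  at z assumed',zz,(m-T)@X,(m-T)@Y)
for z in(.03,):
    a=onz(w,u((358,188)),z);b=onz(w,u((509,187)),z);m=(a+b)/2
    print('laid',a,b,m,'len',np.linalg.norm(b-a),'ang',np.degrees(np.arctan2(*(b-a)[1::-1])))
    # front lower edges
P=[onz(w,u(p),.03) for p in((302,128),(571,128),(569,242),(303,245))];print(np.array(P).round(4),np.mean(P,0))
E
```

```text
top z rel tcp 0.02238473457406466 mid tool x,y 0.013097799974339314 -0.0015764192071757574 ang deg vs tool y 0.11821007460485582
  at z assumed 0.12279999999999999 0.010815424140706137 -0.0015706891913537797
bot z rel tcp -0.0042604499739987145 mid tool x,y 0.007170640639519907 -0.0012338545938798099 ang deg vs tool y -0.012867944529644086
  at z assumed 0.0988 0.005928903944896202 -0.0012237445662304177
laid [ 0.52336202 -0.00930833  0.03      ] [ 0.55519782 -0.00455523  0.03      ] [ 0.53927992 -0.00693178  0.03      ] len 0.03218865930143899 ang 8.491559964161144
[[ 0.5101  0.0017  0.03  ]
 [ 0.5662  0.0097  0.03  ]
 [ 0.5699 -0.0145  0.03  ]
 [ 0.5132 -0.0233  0.03  ]] [ 0.53982414 -0.00660639  0.03      ]
```

>>> play_rows(deltas=[2,0.5,25,-0.4,50,0,0,25,0,50,0,0,20,0,50,0,0,10,0,50,0,0,6,0,50,0,0,2,0,50,0,0,2,0,50,0,0,0,0,50])

```text
t: 6.65
tool_pos: [0.5454, -0.0351, 0.0176]
orientation: [2.046, 2.382, 0.001]
force: [0.6, -0.2, 0.2]
opening: 0.0614
gripper_force: 15.0
```

>>> play_rows(deltas=[0,0,1,0,50,0,0,0.5,0,50,0,0,0,0,50])

```text
t: 6.9
tool_pos: [0.545, -0.035, 0.0158]
orientation: [2.046, 2.383, 0.001]
force: [0.2, 0.6, -1.0]
opening: 0.0612
gripper_force: 15.0
```

>>> play_rows(deltas=[0,0,1,0,50,0,0,0.5,0,50,0,0,0,0,50])

```text
t: 7.15
tool_pos: [0.5444, -0.0349, 0.0136]
orientation: [-2.047, -2.383, 0.0]
force: [-0.3, 0.5, 0.2]
opening: 0.0613
gripper_force: 15.0
```

>>> play_rows(deltas=[0,0,0.8,0,50,0,0,0.8,0,50,0,0,0,0,50])

```text
t: 7.4
tool_pos: [0.5443, -0.0349, 0.0118]
orientation: [-2.046, -2.383, 0.0]
force: [-0.5, -0.2, -0.9]
opening: 0.0611
gripper_force: 15.0
```

>>> play_rows(deltas=[0,0,0.6,0,50,0,0,0.6,0,50,0,0,0,0,50])

```text
t: 7.65
tool_pos: [0.5444, -0.0349, 0.0107]
orientation: [-2.046, -2.383, 0.0]
force: [-0.2, 0.2, -0.3]
opening: 0.0611
gripper_force: 15.0
```

>>> play_rows(deltas=[0,0,0.6,0,50,0,0,0.6,0,50,0,0,0,0,50])

```text
t: 7.9
tool_pos: [0.5444, -0.0349, 0.0095]
orientation: [-2.046, -2.384, 0.0]
force: [-0.4, -0.1, -0.4]
opening: 0.0613
gripper_force: 15.0
```

>>> play_rows(deltas=[0,0,0.5,0,50,0,0,0.5,0,50,0,0,0,0,50])

```text
t: 8.15
tool_pos: [0.5444, -0.0349, 0.0085]
orientation: [-2.046, -2.384, 0.0]
force: [1.1, -0.1, 0.3]
opening: 0.0609
gripper_force: 15.0
```

>>> play_rows(deltas=[0,0,0.5,0,50,0,0,0.5,0,50,0,0,0,0,50])

```text
t: 8.4
tool_pos: [0.5444, -0.0349, 0.0075]
orientation: [-2.046, -2.383, 0.0]
force: [-0.5, -0.4, -0.3]
opening: 0.0613
gripper_force: 15.0
```

The remaining height is at most 1.5 mm, so releasing here is well within the drop limit.

>>> play_rows(deltas=[0,0,0,0,66,0,0,0,0,76,0,0,0,0,82,0,0,0,0,82,0,0,-10,0,82,0,0,-20,0,82,0,0,-30,0,82,0,0,-40,0,93,-30,0,0,0,93,-20,0,0,0,93])

```text
t: 9.23
tool_pos: [0.5551, -0.0856, 0.1127]
orientation: [2.039, 2.38, 0.005]
force: [0.9, -0.4, -0.9]
opening: 0.0924
gripper_force: 0.0
```

>>> play_rows(deltas=[0,0,0,0,93,0,0,0,0,93])

```text
t: 9.4
tool_pos: [0.5522, -0.0851, 0.1085]
orientation: [2.048, 2.381, 0.001]
force: [-0.3, -0.4, 0.4]
opening: 0.0933
gripper_force: 0.0
```

```bash
python3 - <<'E'
from go import *
delta((.579,-.272,.11),18.5)
w=shot(robot,'wrist','w4')
A=cv2.resize(w['pixels'][20:180,200:420],None,fx=3.6,fy=3.6,interpolation=cv2.INTER_CUBIC)
cv2.imwrite('pics/m4.png',A)
E
```

```text
t 9.4 pos [ 0.5522 -0.0851  0.1085] yaw 98.59 tilt [ 0.001  0.    -1.   ] open 0.0933 gf 0.0
shift mm [-188.8   -1.5   -1.5] turn 80.09
```

View pics/m4.png

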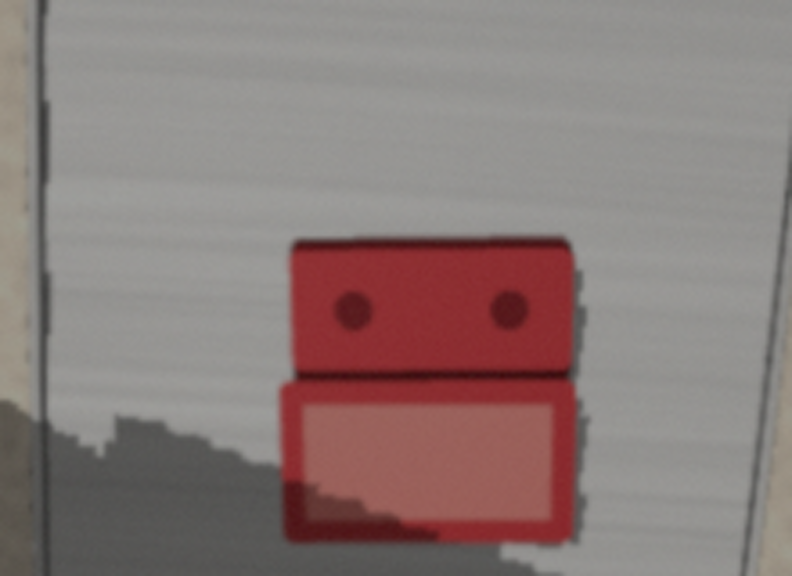

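The crop shows A lying beside the laid ingot with a thin gap, its ends nearly level and both parallel. The marks are at (352,311) and (509,310); A's corners are at (281,381), (574,379), (574,541) and (284,543).

```bash
python3 - <<'E'
from seg import *
w=load('w4')
u=lambda p:np.array([200,20])+(np.array(p)+.5)/3.6-.5
m=np.array([onz(w,u(p),.03) for p in((352,311),(509,310))]);L=m.mean(0)
A=np.array([onz(w,u(p),.03) for p in((281,381),(574,379),(574,541),(284,543))]);C=A.mean(0)
g=lambda d:np.degrees(np.arctan2(d[1],d[0]))
print('laid',L,g(m[1]-m[0]),'A',C,g(A[1]-A[0]),g(A[2]-A[3]),[np.linalg.norm(A[i]-A[i-1]) for i in range(4)])
print('dist',np.linalg.norm(C-L),'along',(C-L)@((m[1]-m[0])/np.linalg.norm(m[1]-m[0])),'mid',(C+L)/2)
T=robot.read_state()['tool_pos']
E
```

```text
laid [ 0.53916196 -0.00700504  0.03      ] 8.938733729013885 A [ 0.54330848 -0.03760406  0.03      ] 8.962070153983325 8.973582061640577 [np.float64(0.03391956460057739), np.float64(0.06095714459053075), np.float64(0.03391038440933141), np.float64(0.06223589127488163)]
dist 0.030878696765845894 along -0.0006582610487852209 mid [ 0.54123522 -0.02230455  0.03      ]
```

>>> play_rows(deltas=[-40,0,0,6.7,93,0,0,0,6.7,93,0,0,0,6.7,93,0,0,0,6.7,93,0,0,0,6.7,93,0,0,0,6.7,93,0,0,0,6.7,93,0,0,0,6.7,93,0,0,0,6.7,93,0,0,0,6.7,93])

```text
t: 10.28
tool_pos: [0.5576, -0.1224, 0.1071]
orientation: [-3.023, -0.851, 0.002]
force: [0.4, -0.2, -0.1]
opening: 0.0931
gripper_force: 0.0
```

```bash
python3 - <<'E'
from go import *
delta((.579,-.272,.12),18.5)
E
```

```text
t 10.28 pos [ 0.5576 -0.1224  0.1071] yaw 31.43 tilt [-0.001  0.001 -1.   ] open 0.0931 gf 0.0
shift mm [-59.8 138.7 -13. ] turn 12.93
```

>>> play_rows(deltas=[-15,34.7,-8,0,93,-15,34.7,-8,0,93,-15,34.7,-8,0,93,-15,34.7,-8,0,93,0,0,-8,6.5,93,0,0,0,6.4,93,0,0,0,0,93,0,0,0,0,93])

```text
t: 10.95
tool_pos: [0.5798, -0.2723, 0.147]
orientation: [-3.097, -0.519, 0.001]
force: [0.1, -0.4, 0.0]
opening: 0.0932
gripper_force: 0.0
```

```bash
python3 - <<'E'
from seg import *
delta((.579,-.272,.12),18.5)
w=shot(robot,'wrist','w5')
u=proj(w,[.579,-.272,.024])[0].astype(int);print(u)
A=cv2.resize(w['pixels'][120:280,200:420],None,fx=3.6,fy=3.6,interpolation=cv2.INTER_CUBIC)
cv2.imwrite('pics/m5.png',A)
E
```

```text
t 10.95 pos [ 0.5798 -0.2723  0.147 ] yaw 19.04 tilt [-0.001  0.001 -1.   ] open 0.0932 gf 0.0
shift mm [-0.7 -0.5 27. ] turn 0.54
[318 196]
```

View pics/m5.png

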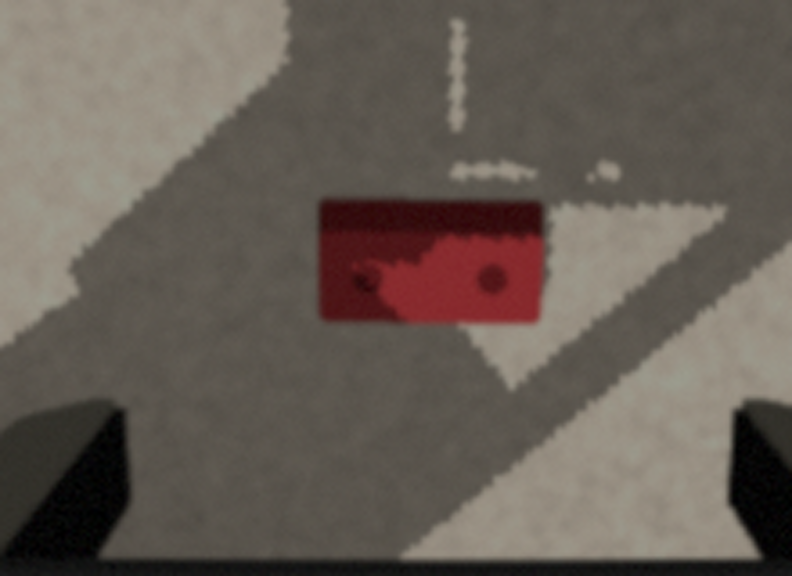

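The wrist crop shows broad_down with its marks at (367,279) and (492,279), exactly level. Its edges run from column 319 to 544 and row 200 to 322.

```bash
python3 - <<'E'
from seg import *
w=load('w5')
u=lambda p:np.array([200,120])+(np.array(p)+.5)/3.6-.5
m=np.array([onz(w,u(p),.024) for p in((367,279),(492,279))]);c=m.mean(0);d=m[1]-m[0]
print(c,np.linalg.norm(d),np.degrees(np.arctan2(d[1],d[0]))+180)
a=onz(w,u((319,200)),0);b=onz(w,u((544,200)),0);e=(onz(w,u((321,322)),.024)+onz(w,u((540,322)),.024))/2
n=np.array([-d[1],d[0],0])/np.linalg.norm(d)
print('far edge off',((a+b)/2-c)@n,'len',np.linalg.norm(a-b),'near',(e-c)@n)
delta((c[0],c[1],.004),np.degrees(np.arctan2(d[1],d[0]))+90)
E
```

```text
[ 0.57821458 -0.2728257   0.024     ] 0.032328180092753074 109.03432542389909
far edge off 0.01688771944295888 len 0.06201426161667151 near -0.011508263893156108
t 11.0 pos [ 0.5798 -0.2722  0.1469] yaw 19.09 tilt [-0.001  0.001 -1.   ] open 0.093 gf 0.0
shift mm [ -1.6   0.3 142.9] turn 0.05
```

>>> play_rows(deltas=[-1.6,0,36,0,93,0,0,36,0,93,0,0,36,0,93,0,0,22,0,93,0,0,9,0,93,0,0,4,0,93,0,0,0,0,70,0,0,0,0,70,0,0,0,0,70])

```text
t: 11.75
tool_pos: [0.5802, -0.2748, 0.0072]
orientation: [3.097, 0.514, 0.005]
force: [0.6, -0.4, 0.0]
opening: 0.0777
gripper_force: 0.0
```

>>> play_rows(deltas=[0,0,0,0,55,0,0,0,0,55,0,0,0,0,55,0,0,0,0,55,0,0,0,0,55])

```text
t: 12.17
tool_pos: [0.5793, -0.2744, 0.0059]
orientation: [3.098, 0.513, 0.002]
force: [-0.5, 1.2, 6.3]
opening: 0.0603
gripper_force: 15.2
```

>>> play_rows(deltas=[0,0,-6,0,50,0,0,-12,0,50,0,0,-24,0,50,0,0,-35,0,50,0,0,-35,0,50,0,0,0,5,50,0,0,0,5.1,50,0,0,0,0,50])

```text
t: 12.83
tool_pos: [0.5792, -0.2744, 0.1188]
orientation: [3.132, 0.232, 0.003]
force: [-0.7, 0.2, -0.7]
opening: 0.0602
gripper_force: 14.9
```

```bash
python3 - <<'E'
from go import *
delta((.527,-.0225,.118),8.95)
E
```

```text
t 12.83 pos [ 0.5792 -0.2744  0.1188] yaw 8.46 tilt [ 0.002 -0.001 -1.   ] open 0.0602 gf 14.93
shift mm [ -14.5 -256.9    0.4] turn -0.49
```

>>> play_rows(deltas=[-2,-36,0,-0.5,50,-2,-36,0,0,50,-2,-36,0,0,50,-2,-36,0,0,50,-2,-36,0,0,50,-2,-36,0,0,50,-2,-30,0,0,50,0,-10,0,0,50,0,0,0,0,50,0,0,0,0,50])

```text
t: 13.67
tool_pos: [0.5241, -0.0236, 0.1168]
orientation: [3.131, 0.257, -0.0]
force: [-1.0, 0.4, 0.1]
opening: 0.0603
gripper_force: 14.9
```

```bash
python3 - <<'E'
from seg import *
delta((.527,-.0225,.118),8.95)
w=shot(robot,'wrist','w6')
A=cv2.resize(w['pixels'][120:280,200:420],None,fx=3.6,fy=3.6,interpolation=cv2.INTER_CUBIC)
cv2.imwrite('pics/m6.png',A)
E
```

```text
t 13.67 pos [ 0.5241 -0.0236  0.1168] yaw 9.38 tilt [ 0.    -0.001 -1.   ] open 0.0603 gf 14.93
shift mm [ 3.1 -0.6 -1.2] turn 0.43
```

View pics/m6.png

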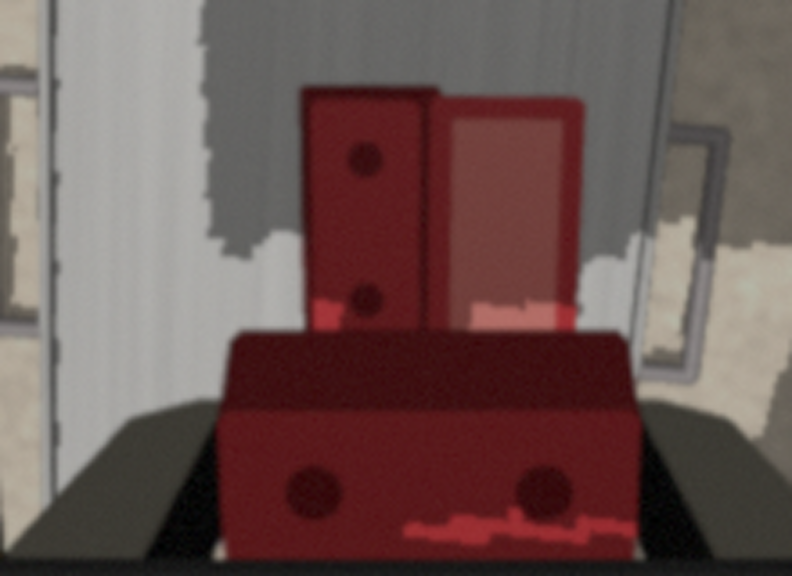

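The held ingot's marks are at crop (314,492) and (544,491), and its base edge runs from (232,334) to (629,334). The laid marks are at (365,160) and (366,299), with A beside it from column 437 to 582.

```bash
python3 - <<'E'
from seg import *
from scipy.optimize import brentq
w=load('w6')
u=lambda p:np.array([200,120])+(np.array(p)+.5)/3.6-.5
T=np.array([.5241,-.0236,.1168]);y=np.radians(9.38)
X=np.array([np.cos(y),np.sin(y),0]);Y=np.array([np.sin(y),-np.cos(y),0])
def edge(p,q,L):
    f=lambda z:np.linalg.norm(onz(w,u(p),z)-onz(w,u(q),z))-L
    z=brentq(f,.03,.2);a,b=onz(w,u(p),z),onz(w,u(q),z);m=(a+b)/2-T
    print('z',z-T[2],'x,y',m@X,m@Y,'ang',np.degrees(np.arctan2((b-a)@X,(b-a)@Y)))
edge((314,492),(544,491),.0323); edge((232,334),(629,334),.062)
for p,q,z,o in(((314,492),(544,491),T[2]+.018,0),((232,334),(629,334),T[2]-.006,17)):
    m=(onz(w,u(p),z)+onz(w,u(q),z))/2-T;print('fixed z: x',m@X*1000-o,'y',m@Y*1000)
l=np.array([onz(w,u(p),.03) for p in((365,160),(366,299))]);L=l.mean(0);d=l[0]-l[1]
print('laid',L,np.linalg.norm(d),np.degrees(np.arctan2(d[1],d[0])))
r=[(onz(w,u((583,100)),.03)),onz(w,u((575,330)),.03)];d=r[0]-r[1];print('A right edge',np.degrees(np.arctan2(d[1],d[0])),'far end',onz(w,u((508,98)),.03))
E
```

```text
z 0.016518247393406918 x,y -0.0006854008420262984 7.7717210985618e-05 ang 0.2251974922713296
z -0.006172754109460971 x,y 0.01597358874588293 0.00035089400837951283 ang -0.033709330612087404
fixed z: x -0.04814646526844492 y 0.07604036513448624
fixed z: x -0.9785790353614878 y 0.3504505783928891
laid [ 0.53928864 -0.00689143  0.03      ] 0.03158870883425702 9.03570532334988
A right edge 9.125124934135142 far end [ 0.5733535  -0.03315287  0.03      ]
```

>>> play_rows(deltas=[2.2,1.2,15,0.4,50,0,0,25,0,50,0,0,20,0,50,0,0,10,0,50,0,0,5,0,50,0,0,2,0,50,0,0,1,0,50,0,0,0,0,50])

```text
t: 14.38
tool_pos: [0.5273, -0.0247, 0.0396]
orientation: [3.132, 0.241, 0.002]
force: [-0.5, 0.0, -0.2]
opening: 0.0603
gripper_force: 14.9
```

>>> play_rows(deltas=[0,0,0.5,0,50,0,0,0.5,0,50,0,0,0,0,50])

```text
t: 14.63
tool_pos: [0.5269, -0.0243, 0.0383]
orientation: [3.132, 0.241, 0.002]
force: [-0.8, -0.4, -0.9]
opening: 0.0601
gripper_force: 14.9
```

>>> play_rows(deltas=[0,0,0.5,0,50,0,0,0.5,0,50,0,0,0,0,50])

```text
t: 14.88
tool_pos: [0.5264, -0.0243, 0.0366]
orientation: [3.132, 0.241, -0.0]
force: [-0.6, -0.3, -0.4]
opening: 0.0603
gripper_force: 14.9
```

>>> play_rows(deltas=[0,0,0.5,0,50,0,0,0.5,0,50,0,0,0,0,50])

```text
t: 15.13
tool_pos: [0.5265, -0.0243, 0.0359]
orientation: [3.132, 0.241, 0.0]
force: [-1.6, 0.9, 3.6]
opening: 0.0604
gripper_force: 15.1
```

```bash
python3 - <<'E'
from go import *
delta((.5265,-.0244,.036),9)
E
```

```text
t 15.13 pos [ 0.5265 -0.0243  0.0359] yaw 8.8 tilt [ 0. -0. -1.] open 0.0604 gf 15.09
shift mm [ 0.   0.1 -0.1] turn -0.2
```

>>> play_rows(deltas=[0,0,0,0,64,0,0,0,0,72,0,0,0,0,80,0,0,0,0,80,0,0,-10,0,80,0,0,-20,0,80,0,0,-30,0,80,0,0,-30,0,93,0,-20,-20,-7,93,0,0,0,-7,93])

```text
t: 15.97
tool_pos: [0.5264, -0.0031, 0.1523]
orientation: [3.076, 0.629, 0.014]
force: [0.4, 0.9, 0.2]
opening: 0.092
gripper_force: 0.0
```

>>> play_rows(deltas=[0,0,0,-7,93,0,0,0,-7,93,0,0,0,-7,93,0,0,0,-7,93,0,0,0,-7,93,0,0,0,-7,93,0,0,0,-7,93,0,0,0,-7,93,0,0,0,-7,93,0,0,0,-7,93])

```text
t: 16.8
tool_pos: [0.5235, -0.0046, 0.1465]
orientation: [2.159, 2.281, 0.001]
force: [-0.2, -0.2, 0.6]
opening: 0.0931
gripper_force: 0.0
```

>>> play_rows(deltas=[0,0,0,-7,93,0,0,0,-7,93,0,0,0,-7,93,0,0,0,-7,93,0,0,0,-7,93,0,0,0,-7,93,0,0,0,-7,93,0,0,0,-7,93,0,0,0,-7,93,0,0,0,0,93])

```text
t: 17.63
tool_pos: [0.5235, -0.0046, 0.1464]
orientation: [0.649, 3.073, 0.0]
force: [-0.2, 0.1, 0.2]
opening: 0.0929
gripper_force: 0.0
```

```bash
python3 - <<'E'
from go import *
delta((.6086,.2566,.147),157.2); print(robot.read_state()['q'])
E
```

```text
t 17.63 pos [ 0.5235 -0.0046  0.1464] yaw 156.14 tilt [ 0.001 -0.    -1.   ] open 0.0929 gf 0.0
shift mm [ 27.8 273.3  -0.6] turn -1.06
[-1.06669980e-01 -3.15052870e-02  1.78880301e+00 -2.34685447e-05
  1.38364948e+00 -1.26111093e+00]
```

>>> play_rows(deltas=[4,39,0,-1,93,4,39,0,0,93,4,39,0,0,93,4,39,0,0,93,4,39,0,0,93,4,39,0,0,93,4,39,0,0,93,0,0,0,0,93,0,0,0,0,93])

```text
t: 18.38
tool_pos: [0.6055, 0.2593, 0.1452]
orientation: [-0.633, -3.077, 0.001]
force: [0.7, -0.0, -0.4]
opening: 0.0927
gripper_force: 0.0
```

```bash
python3 - <<'E'
from seg import *
delta((.6086,.2566,.147),157.2)
w=shot(robot,'wrist','w7')
# B by image code: red+pale blob near prediction; minAreaRect of saturated pixels vs bench
print(proj(w,[.6086,.2566,.024]))
h=cv2.cvtColor(w['pixels'],cv2.COLOR_BGR2HSV); m=(((h[...,0]<9)|(h[...,0]>171))&(h[...,1]>75)).astype(np.uint8)
n,l,s,c=cv2.connectedComponentsWithStats(m)
for i in range(1,n):
    if s[i,4]>300: print(s[i],c[i])
k=max(range(1,n),key=lambda i:s[i,4] if abs(c[i]-[318,195]).max()<30 else 0)
pts=np.argwhere(l==k)[:,::-1].astype(np.float32); r=cv2.minAreaRect(pts); b=cv2.boxPoints(r)
P=np.array([onz(w,p,.024) for p in b]);print(r,P.round(4),P.mean(0))
for i in range(4): d=P[i]-P[i-1];print(np.linalg.norm(d).round(4),np.degrees(np.arctan2(d[1],d[0])).round(2))
E
```

```text
t 18.38 pos [0.6055 0.2593 0.1452] yaw 156.76 tilt [-0.001 -0.    -1.   ] open 0.0927 gf 0.0
shift mm [-3.9 -1.2 -1.8] turn -0.44
[[318.67736444 203.2003548 ]]
[ 284  185   68   37 2401] [317.07663474 202.71553519]
[   0  206   84   40 2002] [ 40.75974026 228.96503497]
((317.20880126953125, 202.7311553955078), (67.19523620605469, 35.87078094482422), 1.3639276027679443) [[0.6103 0.2195 0.024 ]
 [0.5794 0.2346 0.024 ]
 [0.6051 0.2906 0.024 ]
 [0.6367 0.2771 0.024 ]] [0.60786943 0.25543726 0.024     ]
0.0633 -114.66
0.0343 153.92
0.0616 65.37
0.0344 -23.21
```

>>> play_rows(deltas=[-3.7,-2.6,30,1.4,93,0,0,36,0,93,0,0,36,0,93,0,0,24,0,93,0,0,10,0,93,0,0,4,0,93,0,0,0,0,70,0,0,0,0,70,0,0,0,0,70])

```text
t: 19.18
tool_pos: [0.6102, 0.2537, 0.0086]
orientation: [0.669, 3.066, 0.003]
force: [-0.4, 0.3, -0.3]
opening: 0.0772
gripper_force: 0.0
```

>>> play_rows(deltas=[0,0,0,0,55,0,0,0,0,55,0,0,0,0,55,0,0,0,0,55,0,0,0,0,55])

```text
t: 19.6
tool_pos: [0.6092, 0.2538, 0.0072]
orientation: [0.669, 3.068, 0.002]
force: [-0.3, 0.1, 6.5]
opening: 0.0612
gripper_force: 15.0
```

>>> play_rows(deltas=[0,0,-6,0,50,0,0,-12,0,50,0,0,-24,0,50,0,0,-35,0,50,0,0,-35,0,50,0,0,0,-7,50,0,0,0,-7,50,0,0,0,-7,50,0,0,0,-7,50,0,0,0,-5.4,50])

```text
t: 20.43
tool_pos: [0.6082, 0.2534, 0.1187]
orientation: [-0.251, 3.131, 0.0]
force: [0.1, -0.1, -0.1]
opening: 0.0613
gripper_force: 15.0
```

```bash
python3 - <<'E'
from go import *
delta((.5574,-.0197,.118),189)
E
```

```text
t 20.43 pos [0.6082 0.2534 0.1187] yaw -170.82 tilt [ 0.  0. -1.] open 0.0613 gf 15.0
shift mm [  93.7 -261.5    0.6] turn 0.18
```

>>> play_rows(deltas=[13,-37,0,0,50,13,-37,0,0,50,13,-37,0,0,50,13,-37,0,0,50,13,-37,0,0,50,13,-37,0,0,50,13,-30,0,0,50,3,-10,0,0,50,0,0,0,0,50,0,0,0,0,50])

```text
t: 21.27
tool_pos: [0.5556, -0.0199, 0.1184]
orientation: [-0.239, 3.132, 0.001]
force: [0.3, -0.1, 0.4]
opening: 0.0611
gripper_force: 15.0
```

```bash
python3 - <<'E'
from seg import *
delta((.5574,-.0197,.118),189)
w=shot(robot,'wrist','w8')
A=cv2.resize(w['pixels'][120:280,200:420],None,fx=3.6,fy=3.6,interpolation=cv2.INTER_CUBIC)
cv2.imwrite('pics/m8.png',A)
E
```

```text
t 21.27 pos [ 0.5556 -0.0199  0.1184] yaw -171.29 tilt [ 0.001  0.    -1.   ] open 0.0611 gf 15.0
shift mm [-1.8 -0.   0.4] turn -0.29
```

View pics/m8.png

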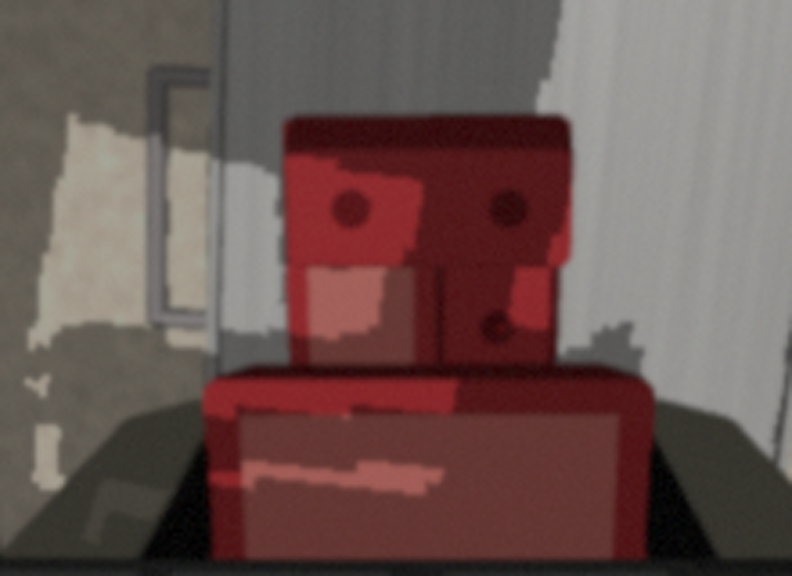

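The crop shows bd lying flat across the lower pair, with its marks at (350,209) and (509,209). The laid ingot's visible mark is at (497,327), and the held ingot's broad front edge runs from (204,382) to (654,382), level.

```bash
python3 - <<'E'
from seg import *
from scipy.optimize import brentq
w=load('w8')
u=lambda p:np.array([200,120])+(np.array(p)+.5)/3.6-.5
T=np.array([.5556,-.0199,.1184]);y=np.radians(-171.29)
X=np.array([np.cos(y),np.sin(y),0]);Y=np.array([np.sin(y),-np.cos(y),0])
p,q=(204,380),(654,380)
f=lambda z:np.linalg.norm(onz(w,u(p),z)-onz(w,u(q),z))-.062
for z in(brentq(f,.03,.2),T[2]+.0168):
    m=(onz(w,u(p),z)+onz(w,u(q),z))/2-T; print('z',z-T[2],'centre x',m@X*1000-17,'y',m@Y*1000)
b=np.array([onz(w,u(p),.054) for p in((350,209),(509,209))]);d=b[1]-b[0];B=b.mean(0)
print('bd',B,np.linalg.norm(d),np.degrees(np.arctan2(d[1],d[0])),'rel tool x,y',(B-T)@X*1000,(B-T)@Y*1000)
print('laid mark',onz(w,u((497,327)),.03))
E
```

```text
z 0.01571833323174679 centre x 1.7945739495160993 y -0.1820072641747438
z 0.01680000000000001 centre x 2.142221663313105 y -0.18194333757798722
bd [ 0.52647038 -0.02444118  0.054     ] 0.03231087128029354 98.69970122199564 rel tool x,y 29.481367385983933 -0.07761789710681276
laid mark [ 0.55510136 -0.00434133  0.03      ]
```

>>> play_rows(deltas=[-5,0,0,0,50,0,0,0,0,50,0,0,15,0,50,0,0,20,0,50,0,0,20,0,50,0,0,12,0,50,0,0,6,0,50,0,0,3,0,50,0,0,1,0,50,0,0,0,0,50])

```text
t: 22.15
tool_pos: [0.561, -0.0191, 0.0414]
orientation: [-0.241, 3.131, -0.0]
force: [0.9, -0.8, 0.1]
opening: 0.0614
gripper_force: 15.0
```

>>> play_rows(deltas=[0,0,0.5,0,50,0,0,0.5,0,50,0,0,0,0,50])

```text
t: 22.4
tool_pos: [0.5608, -0.0193, 0.0404]
orientation: [-0.241, 3.131, -0.0]
force: [-0.6, -0.1, -0.5]
opening: 0.0611
gripper_force: 15.0
```

>>> play_rows(deltas=[0,0,0.5,0,50,0,0,0.5,0,50,0,0,0,0,50])

```text
t: 22.65
tool_pos: [0.5603, -0.0192, 0.0386]
orientation: [-0.241, 3.132, 0.0]
force: [1.1, 0.1, -1.2]
opening: 0.0612
gripper_force: 15.0
```

>>> play_rows(deltas=[0,0,0.5,0,50,0,0,0.4,0,50,0,0,0,0,50])

```text
t: 22.9
tool_pos: [0.5602, -0.0191, 0.0376]
orientation: [0.241, -3.132, -0.0]
force: [0.0, 0.7, -0.7]
opening: 0.0608
gripper_force: 15.0
```

>>> play_rows(deltas=[0,0,0.4,0,50,0,0,0.3,0,50,0,0,0,0,50])

```text
t: 23.15
tool_pos: [0.5604, -0.0192, 0.0372]
orientation: [-0.241, 3.132, -0.0]
force: [-1.1, -0.1, 1.5]
opening: 0.0612
gripper_force: 15.0
```

>>> play_rows(deltas=[0,0,0,0,65,0,0,0,0,72,0,0,0,0,80,0,0,0,0,80,0,0,-10,0,80,0,0,-20,0,80,0,0,-30,0,80,0,0,-30,0,93,-30,0,-20,0,93,-30,0,-10,0,93])

```text
t: 23.98
tool_pos: [0.6213, -0.0102, 0.1623]
orientation: [-0.24, 3.127, -0.002]
force: [1.3, -0.4, -0.1]
opening: 0.0924
gripper_force: 0.0
```

>>> play_rows(deltas=[0,0,0,0,93,0,0,0,0,93,0,0,0,0,93])

```text
t: 24.23
tool_pos: [0.619, -0.0099, 0.1567]
orientation: [0.241, -3.131, -0.0]
force: [0.0, 0.5, -1.6]
opening: 0.0931
gripper_force: 0.0
```

```bash
python3 - <<'E'
from seg import *
delta((.5574,-.0197,.118),189)
w=shot(robot,'wrist','w9'); im=w['pixels']
print('pred bd,B',proj(w,[[.5265,-.0244,.054],[.5586,-.0194,.054]]))
h=cv2.cvtColor(im,cv2.COLOR_BGR2HSV); m=(((h[...,0]<9)|(h[...,0]>171))&(h[...,1]>75)).astype(np.uint8)
n,l,s,c=cv2.connectedComponentsWithStats(m)
for i in range(1,n):
    if s[i,4]>200: print(s[i],c[i])
# pale patch of B: lower saturation, bounded inside red
p=(((h[...,0]<9)|(h[...,0]>171))&(h[...,1]>60)&(h[...,1]<150)).astype(np.uint8)
p=cv2.morphologyEx(p,cv2.MORPH_OPEN,np.ones((3,3)))
n,l,s,c=cv2.connectedComponentsWithStats(p)
for i in range(1,n):
    if s[i,4]>200:
        r=cv2.minAreaRect(np.argwhere(l==i)[:,::-1].astype(np.float32));print('pale',s[i],c[i],r)
        b=np.array([onz(w,q,.054) for q in cv2.boxPoints(r)]);print(b.round(4),b.mean(0).round(4))
# dark marks inside bd top
u0,v0=proj(w,[.5265,-.0244,.054])[0].astype(int)
g=im[v0-14:v0+14,u0-40:u0+41].max(2);print(g[::2,::3])
E
```

```text
t 24.23 pos [ 0.619  -0.0099  0.1567] yaw -171.19 tilt [-0.001  0.    -1.   ] open 0.0931 gf 0.0
shift mm [62.3 -0.2 38.8] turn -0.19
pred bd,B [[318.82704948  91.62835153]
 [318.86172419 132.66674371]]
[ 281   74   76   79 5728] [318.20460894 113.63652235]
pale [ 287  117   64   31 1930] [318.1746114  131.62227979] ((318.5, 132.0), (30.0, 63.0), 90.0)
[[ 0.5501 -0.0471  0.054 ]
 [ 0.5422  0.0039  0.054 ]
 [ 0.5662  0.0081  0.054 ]
 [ 0.5743 -0.0439  0.054 ]] [ 0.5582 -0.0198  0.054 ]
[[ 85  82  73  75  77  75  75  75  75  75  74  76  75  76  76  76  76  76
   75  75  75  76  76  77 130 128 138]
 [ 83  81  78  78  78  77  78  77  77  77  77  77  77  78  78  77  78  77
   77  77  78  77  77  84 128 135 140]
 [ 84  80  79  76  76  78  79  76  79  78  79  77  76  77  77  77  76  77
   79  77  78  76  78  78  88 103 137]
 [ 82  81  78  77  77  77  78  78  78  77  77  76  77  77  78  77  77  79
   76  77  77  75  78  76  78  77 135]
 [ 82  80  78  80  78  79  77  76  77  78  78  77  77  76  76  77  78  76
   76  75  74  78  75  75  76  78 132]
 [ 83  82  77  78  78  79  70  57  70  77  79
[... 272 characters left out ...]
  70  77  77  77 138]
 [ 84  79  79  79  78  77  49  48  51  77  78  78  76  77  76  78  76  77
   76  53  50  48  71  76  75  78 136]
 [ 85  81  78  77  78  77  59  50  63  77  77  78  78  77  75  79  78  77
   77  65  50  53  75  77  77  77 135]
 [ 85  81  77  80  77  77  76  72  77  79  76  77  77  76  76  77  74  77
   79  77  73  74  76  76  77  76 137]
 [ 84  80  78  78  78  77  76  77  77  78  74  77  77  77  75  77  76  78
   77  77  79  77  77  77  76  77 138]
 [ 85  80  78  78  76  77  78  79  77  77  76  76  76  77  77  76  78  77
   78  78  77  76  78  77  77  79 139]
 [ 83  79  76  77  78  78  78  78  78  77  77  77  75  77  79  77  78  77
   77  76  78  76  73  76  76  78 141]]
```

The final wrist picture, read numerically, puts B at (0.558, -0.020), about 32 mm from broad_down and parallel to it. broad_down's marks are where they were, and the arm is clear. I'm handing the job in.

```bash
python3 -c "
from plant import robot
print(robot.close_job())"
```

```text
the job is handed in; nothing more can be done
None
```

The stack is finished and handed in at about 24 s, with two flat layers of two and centres about 31 mm (lower) and 32 mm (upper) apart by the wrist camera; the hand-in returned no verdict. One slip on the way: a mistaken 10 mm downward move pushed the first ingot about 6 mm up between the fingers, but it still lay level beside the laid one.

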